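# Roll the job box to the end stop and set it on the scale

### The arm

A 6-joint arm with a two-finger parallel gripper is mounted at the origin on the work surface. World frame = base frame: x ahead of the robot, y to its left, z up, the work surface at z = 0. Lengths are in m, angles in rad, forces in N, time in s.
With the tool pointing down it reaches from about 0.3 to 0.875 m from the base axis. Payload 6.4 kg.
Tool frame: the origin (TCP) lies midway between the tips of the shut fingers; the grasp point (between the pads) lies robot.grasp_offset behind it (robot.grasp_offset is the distance from the TCP to the grasp point, in m); z points along the fingers, y is the line along which they close (so a half turn about z gives the same grasp; the last joint's range is limited). The gripper opens to 85 mm and grips with 20 to 120 N. Pads are 22 mm wide; open, the fingers measure 114 mm over their backs; the gripper's body (76 mm by 85 mm) begins 54 mm behind the grasp point. The pads swing forward as they close: fully open they stand 13 mm farther back than shut.
Start: joints at [-1.413, 0.181, 1.607, -0, 1.354, -0.206], TCP at [0.205, -0.537, 0.231] pointing down, gripper open.
Joint ranges: [-2.99, 2.99], [-0.89, 2.07], [0.3, 2.58], [-1.14, 4.28], [0, 2.63], [-3.12, 3.12]. Speed limits (rad/s): [2.57, 2.57, 3.01, 3.14, 3.14, 3.14].

### API

Orientations are given as a rotation vector (axis times angle).
In Python, from cell import robot gives the robot as it stands. The module is installed in compiled form; this text tells all that it offers. Calls block until the motion is done:
- robot.move_to(position, orientation): joint-space move of the TCP to a pose.
- robot.move_l(position, speed=0.15, attitude=None): straight line of the TCP; attitude=None keeps the orientation; speed is the mean speed in m/s.
- robot.goto_joints(angles): joint-space move.
- robot.ungrasp() and robot.grasp(effort=None): open the fingers fully, or close them until they stop; effort is the grip in N (None keeps the last).
- robot.pause(seconds).
- robot.inverse_kinematics(position, orientation): joint angles nearest the present ones, or None.
- robot.read_state(): the state.
- robot.grab_frame(name): name is "side" or "top"; returns the picture (480x640x3 uint8, red, green, blue); there is no depth.
- robot.camera_info(name): a dict with "camera_matrix" (3x3 intrinsics, pixels), "T" (4x4, takes a point from camera to world coordinates). Camera axes: x right, y up, looking along -z (the intrinsics and any distortion apply to the point x, -y, -z); pixel columns grow to the right and rows downward; lengths in m; the calibration is good to about 2 mm. A picture is of the moment at which its call begins. camera_info takes no time and is no camera call.
A pose or a line that the arm cannot do raises robot.MotionError and nothing moves.
- robot.job_done(): hands the job in; it is judged then, once.
The state is a dict: "t": time; "joint_positions": joint angles; "joint_velocities": joint speeds; "effort": joint torques, N m; "position": TCP position; "ee_rot": TCP orientation; "wrist_force": force on the tool from outside, world axes, zero at the start; "moment": the same for the moment, N m; "opening": opening from 0.0 (shut) to 1.0 (fully open); "grasp_force": force on a finger pad.
Only numpy, scipy, OpenCV 4.12 (cv2) and the standard library are available. Lean on these libraries where they do the work, as an engineer would, in place of code of your own. Each camera call takes 0.05 s, during which the arm holds its last target. There are 200 camera calls.

### The job

Roll the wooden job box that stands on the roller track along the rollers until it is right up against the end stop; do not lift it on the way there. Then lift it off the track and set it down gently, upright, in the middle of the weighing scale's steel pan, and let go. Leave the smaller wooden box on the bench where it is.

Things in the scene. Friction and masses are not known exactly. Their poses are not given: they have to be found in the camera images.
- job_box: Closed wooden box with a paper label on top, 90 mm long (x), 60 wide (y), 50 high (z), about 0.25 kg; origin: centre of its underside. Starts on the track's rollers, its length along the track, its x axis towards the end stop.
- track: Level aluminium roller track fixed on the bench, 360 x 84 mm; origin on the bench under its centre, x along it to the end stop. 13 free steel rollers, tops at z 55 mm; under 2 N rolls the box, it soon stops when let go. Side rails (y 36 to 42 mm each side, tops z 60) guide it. End stop: steel plate, face at x +165 mm, 8 thick, top z 85; box against it: box origin at x +120. Other end open.
- scale_pan (a point): Centre of the upper face of the steel pan of the weighing scale, a grey plastic scale fixed on the bench. The pan is flat, 118 mm (x) by 128 mm (y), 42 mm above the bench, nothing above or around it; z up. The scale's small display lies on its -x side, lower than the pan.
- spare_box: Bystander: a smaller closed box of the same wood, 70 x 50 x 35 mm, standing loose on the bench beyond the track; origin at the centre of its underside. To be left where it is.
Things that resemble listed ones, but are neither listed nor needed, are in the scene too. Leave any pink or purple look-alike of the job_box alone. Of the things shaped like the part that bears scale_pan, the grey one is meant.

How it is judged:
By the outcome, as a careful person would: the job done as asked, in the order asked, and still so for the second after the job is handed in, with the robot touching nothing.
It also fails if it takes over 54 s, if anything falls off the work surface, if the arm or the gripper's body presses on something with over 40 N, if the wrist force passes 120 N, or if a joint passes its speed limit or range.

## Working session

There is one attempt and no reset: what is moved stays moved. The work goes in short steps, each a Python script; the robot and the scene stay as the last script left them, time stands still between calls to the robot, and variables do not carry over. Pictures are saved under pics/ and viewed, at most 10 in all, crops included, and the job is handed in when it is done.

```bash
mkdir -p pics; python3 - <<'E'
from cell import robot
import cv2,numpy as np
for n in("top","side"):
    cv2.imwrite(f"pics/{n}0.png",robot.grab_frame(n)[:,:,::-1]); i=robot.camera_info(n); print(n,{k:np.round(v,3).tolist() if not isinstance(v,str) else v for k,v in i.items()})
s=robot.read_state();print(s['t'],s['ee_rot'],robot.grasp_offset)
E
```

```text
top {'camera_matrix': [[496.032, 0.0, 318.681], [0.0, 496.032, 227.926], [0.0, 0.0, 1.0]], 'T': [[0.045, 0.977, -0.21, 0.372], [-0.999, 0.044, -0.009, 0.063], [0.0, 0.21, 0.978, 0.816], [0.0, 0.0, 0.0, 1.0]]}
side {'camera_matrix': [[446.384, 0.0, 317.057], [0.0, 446.384, 242.723], [0.0, 0.0, 1.0]], 'T': [[0.997, 0.058, -0.054, 0.489], [-0.078, 0.591, -0.803, -0.645], [-0.014, 0.804, 0.594, 0.593], [0.0, 0.0, 0.0, 1.0]]}
0.1 [-3.08823117e+00 -5.67999429e-01 -6.90423382e-05] 0.0187
```

View pics/top0.png

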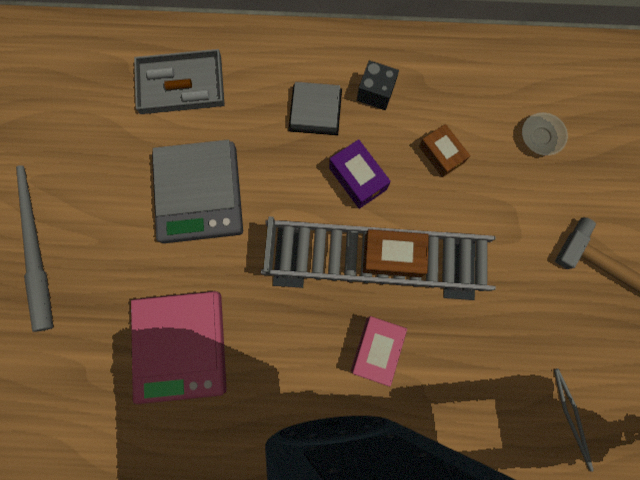

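View pics/side0.png

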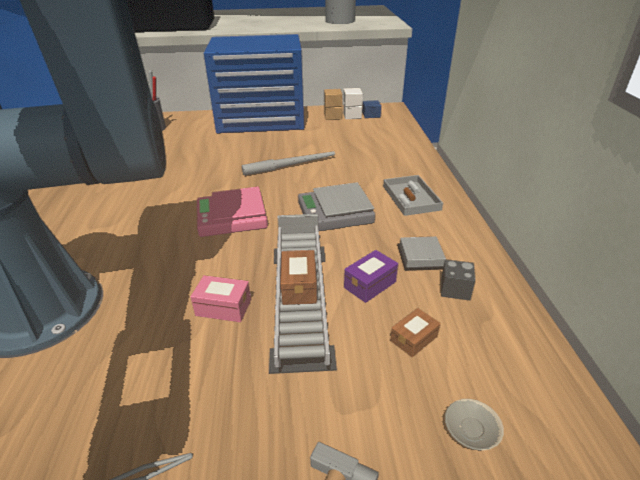

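Job box candidates in the top view: brown box on the track rollers (397,252); smaller brown box on the bench (445,150), which is the spare; purple (360,173) and pink (380,350) look-alikes. The one on the rollers is meant. Scales: the grey one with the display (197,190) is meant, not the pink one (178,345). The plain grey block (316,107) has no display. The end stop is the plate at the left end (268,248).

```bash
cat > h.py <<'E'
from cell import robot
import cv2,numpy as np
def ray(n,px,z):
    i=robot.camera_info(n);T=np.array(i["T"]);K=np.array(i["camera_matrix"])
    d=np.array(i.get("distortion",np.zeros(5)),float) if "distortion" in i else np.zeros(5)
    u=cv2.undistortPoints(np.array(px,float).reshape(-1,1,2),K,d)[:,0]
    r=np.c_[u[:,0],-u[:,1],-np.ones(len(u))]@T[:3,:3].T
    return T[:3,3]+r*((z-T[2,3])/r[:,2])[:,None]
def blobs(mask,roi,amin=150):
    m=np.zeros_like(mask);x0,y0,x1,y1=roi;m[y0:y1,x0:x1]=mask[y0:y1,x0:x1]
    c,_=cv2.findContours(m,cv2.RETR_EXTERNAL,cv2.CHAIN_APPROX_NONE)
    return sorted([k for k in c if cv2.contourArea(k)>amin],key=cv2.contourArea,reverse=True)
def rect(n,c,z):
    p=ray(n,c[:,0,:],z)[:,:2].astype(np.float32)
    (cx,cy),s,a=cv2.minAreaRect(p); return np.round([cx,cy,s[0],s[1],a],4), cv2.boxPoints(((cx,cy),s,a)).round(3).tolist()
E
python3 - <<'E'
from h import *
print(robot.camera_info("top").keys())
im=cv2.imread("pics/top0.png");hsv=cv2.cvtColor(im,cv2.COLOR_BGR2HSV)
H,S,V=cv2.split(hsv)
for p in[(397,252),(375,240),(197,165),(197,205),(268,248),(430,284),(330,262),(250,200)]:print(p,hsv[p[1],p[0]])
lab=((S<90)&(V>140)).astype(np.uint8)
for c in blobs(lab,(365,230,430,275))[:1]:print("label",rect("top",c,.105))
grey=(S<70).astype(np.uint8)
g=cv2.morphologyEx(grey,cv2.MORPH_CLOSE,np.ones((5,5)))
for c in blobs(g,(145,130,250,250))[:1]:print("scale z.042",rect("top",c,.042), "px",cv2.boundingRect(c))
for c in blobs(cv2.morphologyEx(grey,cv2.MORPH_CLOSE,np.ones((9,9))),(255,205,505,305))[:1]:
    print("track z.06",rect("top",c,.06))
a=cv2.resize(im[205:305,255:505],None,fx=3.2,fy=3.2,interpolation=2)
b=cv2.resize(im[130:250,135:255],None,fx=2.3,fy=2.3,interpolation=2)
o=np.zeros((600,800,3),np.uint8);o[:320,:800]=a;o[322:598,:276]=b
cv2.imwrite("pics/crop.png",o)
E
```

```text
dict_keys(['camera_matrix', 'T'])
(397, 252) [ 31  33 160]
(375, 240) [ 14 172  98]
(197, 165) [34 21 95]
(197, 205) [ 27  23 101]
(268, 248) [36 13 99]
(430, 284) [ 21  16 114]
(330, 262) [30  9 59]
(250, 200) [ 17 147 135]
label (array([ 4.95800e-01, -4.54000e-02,  4.41000e-02,  2.92000e-02,
        8.87113e+01]), [[0.48100000619888306, -0.06700000166893005], [0.5099999904632568, -0.06800000369548798], [0.5109999775886536, -0.024000000208616257], [0.4819999933242798, -0.023000000044703484]])
scale z.042 (array([0.5919, 0.2718, 0.1622, 0.138 , 9.2407]), [[0.5009999871253967, 0.3269999921321869], [0.5230000019073486, 0.19099999964237213], [0.6830000281333923, 0.21699999272823334], [0.6610000133514404, 0.3529999852180481]]) px (152, 140, 91, 103)
track z.06 (array([ 4.89500e-01, -2.40000e-02,  3.57500e-01,  1.05700e-01,
        8.80675e+01]), [[0.4309999942779541, -0.20100000500679016], [0.5360000133514404, -0.20399999618530273], [0.5479999780654907, 0.15299999713897705], [0.4429999887943268, 0.15600000321865082]])
```

View pics/crop.png

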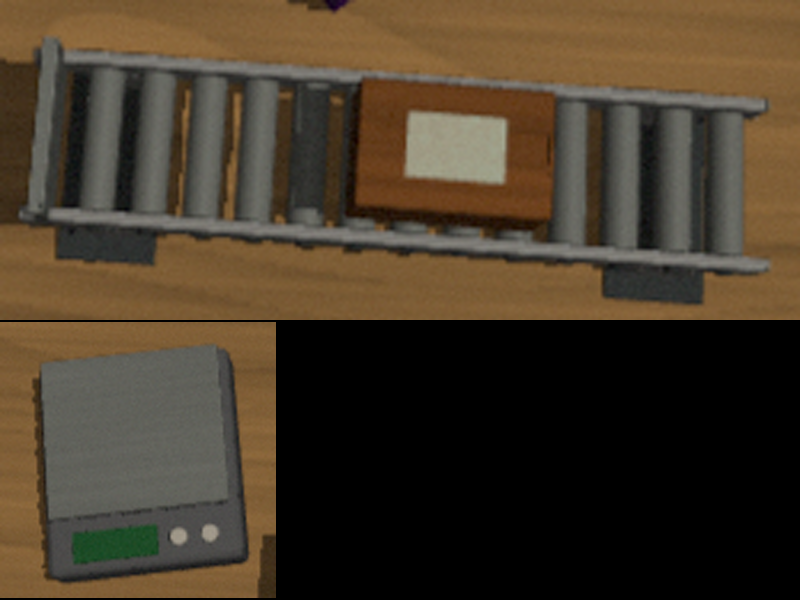

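Crop confirms it: brown box with a paper label on the rollers, end stop plate at the left, and a grey scale with its display and bare pan. Next, positions from the corners.

```bash
python3 - <<'E'
from h import *
A=lambda p:np.array(p)/3.2+[255,205]
B=lambda p:(np.array(p)-[0,322])/2.3+[135,130]
pan=ray("top",B([(42,364),(217,346),(228,498),(48,518)]),.042)[:,:2]
print("pan",pan.round(3).tolist(),"c",pan.mean(0),np.linalg.norm(np.roll(pan,-1,0)-pan,axis=1))
box=ray("top",A([(362,78),(554,94),(550,220),(355,207)]),.105)[:,:2]
print("box",box.mean(0),np.linalg.norm(np.roll(box,-1,0)-box,axis=1))
r=ray("top",A([(62,56),(767,106),(62,215),(767,266)]),.06)[:,:2]
print("rails",r.round(4).tolist(),np.linalg.norm(r[0]-r[1]),np.linalg.norm(r[0]-r[2]))
for a,b in((r[1],r[0]),(r[3],r[2])):print("axis deg",np.degrees(np.arctan2(*(b-a)[::-1])))
print("centre line",(r[0]+r[2])/2,(r[1]+r[3])/2)
print("stop top right edge",ray("top",A([(62,42),(43,212)]),.085)[:,:2])
E
```

```text
pan [[0.66, 0.35], [0.679, 0.225], [0.567, 0.208], [0.547, 0.332]] c [0.61317957 0.27893729] [0.12603199 0.11384145 0.12593212 0.11450664]
box [ 0.49421895 -0.04565629] [0.08791606 0.05792868 0.0877141  0.05952211]
rails [[0.5394, 0.1399], [0.5301, -0.2034], [0.4616, 0.1349], [0.4525, -0.2012]] 0.3434203051401224 0.07795324984411954
axis deg 88.44677236307123
axis deg 88.4519717390304
centre line [0.50048394 0.13737675] [ 0.49128884 -0.20229342]
stop top right edge [[0.54061119 0.13776978]
 [0.45960212 0.14137453]]
```

```bash
cat >> h.py <<'E'
from scipy.spatial.transform import Rotation as Ro
def down(deg): return (Ro.from_euler('z',deg,degrees=True)*Ro.from_euler('x',180,degrees=True)).as_rotvec()
YAW=88.45
def tr(y,z): # point on the track's centre line
    return [0.4955+(y+0.0457)*np.tan(np.radians(90-YAW)),y,z]
E
python3 - <<'E'
from h import *
robot.grasp(30)
robot.move_to(tr(-.125,.17),down(YAW))
robot.move_l(tr(-.125,.075),.15)
f0=robot.read_state()['wrist_force'];print(f0)
robot.move_l(tr(.02,.075),.08)
y=.02
while y<.06:
    y+=.002; robot.move_l(tr(y,.075),.03)
    f=robot.read_state()['wrist_force']-f0; print(round(y,3),f.round(2))
    if f[1]<-5: break
print(robot.read_state()['t'],robot.read_state()['position'])
for n in("top","side"): cv2.imwrite(f"pics/{n}1.png",robot.grab_frame(n)[:,:,::-1])
E
```

```text
[0.24438894 0.12135248 0.75834262]
0.022 [-0.58 -0.76 -0.49]
0.024 [-0.01 -1.26 -0.38]
0.026 [-0.81 -0.11 -1.31]
0.028 [-0.99 -0.23  0.49]
0.03 [-1.15 -0.02 -0.52]
0.032 [-0.26  0.08 -0.39]
0.034 [-0.17 -0.57 -0.22]
0.036 [ 0.64 -0.52 -0.53]
0.038 [ 0.13  0.91 -0.21]
0.04 [ 0.59 -4.85 -0.52]
0.042 [ -0.75 -13.55  -1.54]
8.2083 [0.49843604 0.03954402 0.07540868]
```

View pics/side1.png

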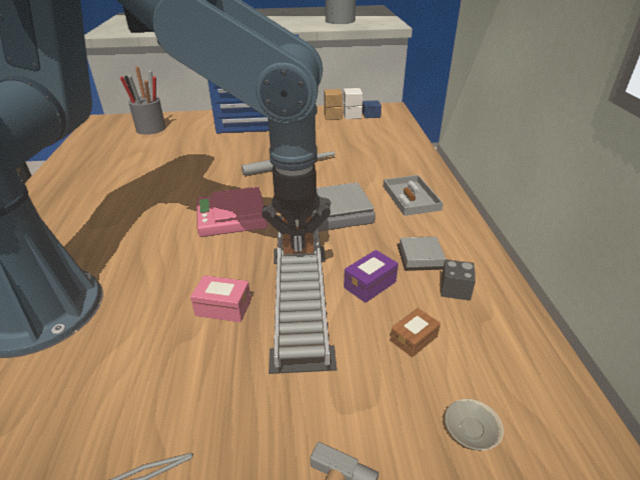

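The side view shows the fingers at (298,243) with the box pushed to the stop. The 13.5 N reaction at y≈0.04 confirms contact. I'll back off and look from above.

```bash
python3 - <<'E'
from h import *
robot.move_l(tr(.02,.075),.04)
robot.move_l(tr(.0,.19),.25)
robot.ungrasp()
robot.move_to(tr(-.1,.20),down(YAW))
im=robot.grab_frame("top")[:,:,::-1].copy();cv2.imwrite("pics/top2.png",im)
H,S,V=cv2.split(cv2.cvtColor(im,cv2.COLOR_BGR2HSV))
for c in blobs(((S<90)&(V>140)).astype(np.uint8),(270,225,345,280))[:1]:print("label",rect("top",c,.105))
print(robot.read_state()['t'])
cv2.imwrite("pics/crop2.png",cv2.resize(im[200:300,250:450],None,fx=4,fy=4,interpolation=2))
E
```

```text
10.9417
```

View pics/crop2.png

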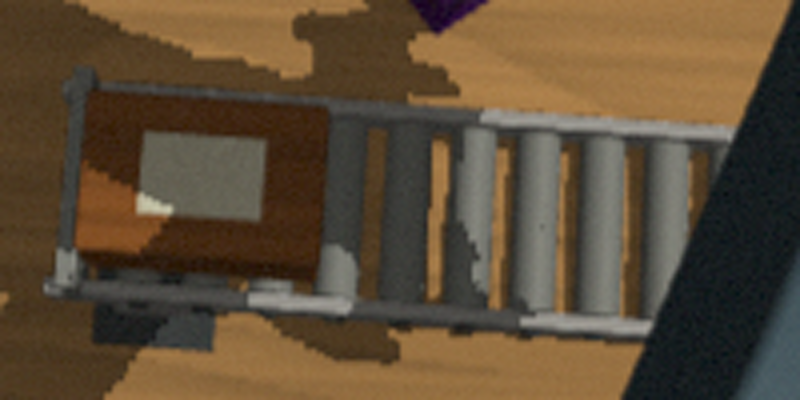

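The box (crop: 80–328, 95–270) sits flush against the stop plate (75), with the label centre at about (202,175). Grasp and lift next.

```bash
python3 - <<'E'
from h import *
p=ray("top",np.array([(142,130),(267,138),(262,220),(136,212)])/4+[250,200],.105)
c=p[:,:2].mean(0);print("label",c,np.linalg.norm(p[0]-p[1]),"tr",tr(c[1],0))
assert abs(c[1]-.0945)<.008 and abs(c[0]-.497)<.008
x=c[0]
y=c[1]
robot.move_to([x,y,.17],down(YAW))
robot.move_l([x,y,.068],.1)
robot.grasp(35)
s=robot.read_state();print(s['opening'],s['grasp_force'],s['position'],s['wrist_force'])
robot.move_l([x,y,.17],.08)
s=robot.read_state();print(s['t'],s['opening'],s['grasp_force'],s['wrist_force'])
for n in("top","side"): cv2.imwrite(f"pics/{n}3.png",robot.grab_frame(n)[:,:,::-1])
E
```

```text
label [0.49950925 0.09535784] 0.04583858285098036 tr [np.float64(0.49931691307222054), np.float64(0.09535784356671922), 0]
0.6976883446034587 37.63974130153656 [0.50006513 0.09540672 0.06877262] [-0.36772771 -0.66522414  5.55106408]
14.6917 0.6977257381821068 38.061944246292114 [-0.59859159 -0.61406576 -1.96209678]
```

View pics/side3.png

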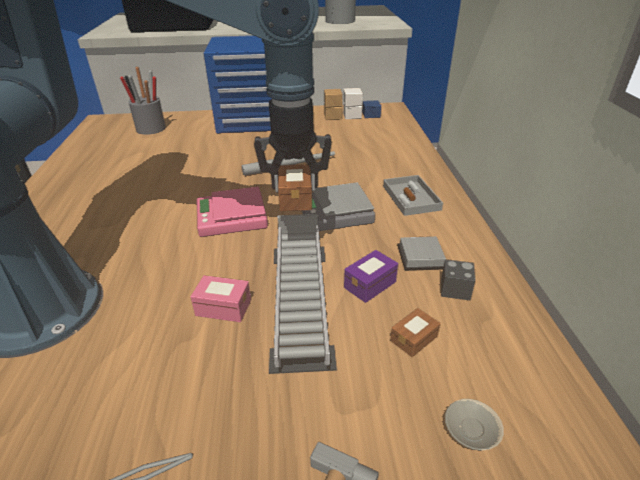

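The box is held level at (295,190), clear of the track. Carry it to the pan and set it down under force watch.

```bash
python3 - <<'E'
from h import *
x,y=.6132,.2789
robot.move_l([x,y,.16],.15,down(98.5))
robot.move_l([x,y,.065],.1)
f0=robot.read_state()['wrist_force'];z=.0635
while z>.048:
    z-=.001; robot.move_l([x,y,z],.02)
    f=robot.read_state()['wrist_force']-f0; print(round(z,4),f.round(1))
    if f[2]>3: break
robot.pause(.2); robot.ungrasp(); robot.pause(.2)
robot.move_l([x,y,.17],.12)
robot.move_to([.45,-.15,.22],down(YAW)); robot.pause(.3)
print(robot.read_state()['t'])
im=robot.grab_frame("top")[:,:,::-1].copy()
cv2.imwrite("pics/side4.png",robot.grab_frame("side")[:,:,::-1])
cv2.imwrite("pics/top4.png",im)
cv2.imwrite("pics/crop4.png",cv2.resize(im[120:260,130:310],None,fx=4,fy=4,interpolation=2))
E
```

```text
0.0625 [ 0.2 -0.2  1.1]
0.0615 [0.8 0.4 0.3]
0.0605 [ 0.2 -0.7 -0.1]
0.0595 [-0.6 -0.4 -0.3]
0.0585 [0.6 0.1 0.3]
0.0575 [ 0.6 -1.4  1.2]
0.0565 [ 0.8 -0.5  0. ]
0.0555 [-0.1 -0.6  2.3]
0.0545 [-2.4 -1.2  8.4]
23.65
```

View pics/crop4.png

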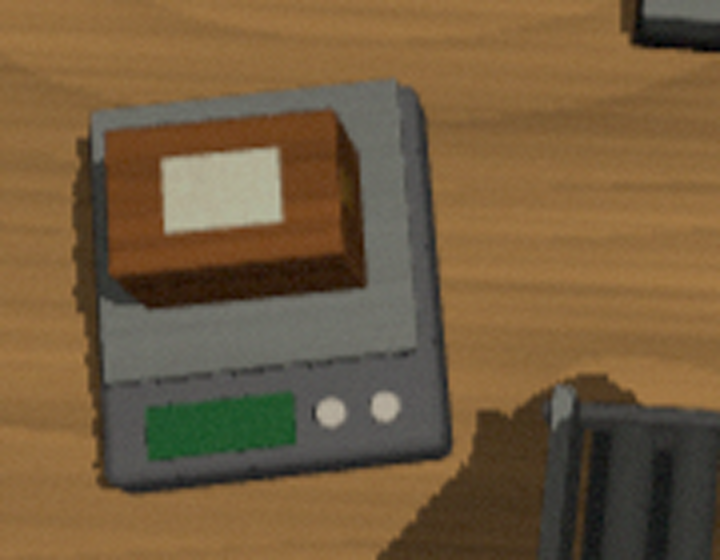

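View pics/side4.png

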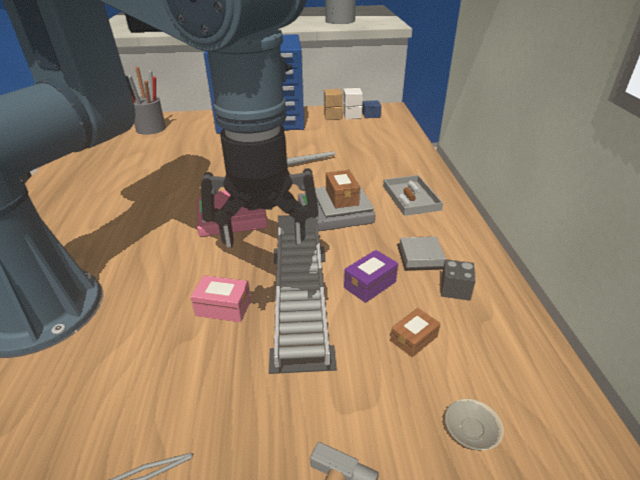

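The box stands upright on the grey pan (label centre about (222,190) in the crop), with the gripper clear and the spare box untouched. I'll check the centring against the pan corners and hand in.

```bash
python3 - <<'E'
from h import *
g=lambda p,z:ray("top",np.array(p)/4+[130,120],z)[:,:2]
l=g([(160,157),(279,147),(284,221),(166,233)],.092).mean(0);t=g([(105,131),(333,110),(344,254),(110,278)],.092).mean(0)
p=g([(92,112),(398,80),(416,350),(105,382)],.042).mean(0)
print(l,t,p,t-p)
if np.linalg.norm(t-p)<.007:
    print(robot.job_done())
E
```

```text
[0.61266958 0.2782246 ] [0.61135756 0.27776837] [0.61296537 0.27886474] [-0.00160781 -0.00109637]
the job is handed in; nothing more can be done
None
```

The job box was rolled to the end stop, then lifted and set down upright on the grey scale's pan, about 2 mm from its centre by the camera; I handed the job in at about 24 s, with the spare box untouched.

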